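Switch on the desk copier, shut its lid and start the copy

TASK

An original lies on the glass of the desk copier and is to be copied. First press the white power button at the left end of the panel until it stays in, then push the open scanner lid down until it is fully shut, then press the green start key at the right end of the panel all the way in and let it come out again. Press no other key, do not lift the lid wide open, and leave the eraser on the panel and the things on the desk where they are; nothing is to be picked up.

Things in the scene. Friction and masses are not known exactly. Their poses are not given: they have to be found in the camera images.
- copier: fixed flatbed copier, 420 mm wide (y), 340 mm deep (x). Origin: centre of underside; x from front (robot side) to back, y to the left seen from the front, z up. Level dark panel along the top front, 88 mm deep, 158 mm above the desk; keys in one row at x = -128 mm; y in mm: power +178, grey keys +130 and +88, screen +66 to -6, loose eraser -45, red stop -108, green start -168
- power_button (a joint): white push-lock power button, 25 mm round cap with a dark ring, left end of the panel; its joint value is the distance it is pressed in: 0 out, 0.005 (its stop) fully in. Out (as it starts) it stands 7 mm above the panel, locked in 2 mm. It needs about 3 N all the way, has no return spring and stays as far in as it is pushed
- power_button_top (a point): centre of the top face of the power button. z = straight up out of the key, x and y as of the copier; it moves down with the key
- lid_front (a point): middle of the top front edge of the light grey scanner lid, a slab 240 (front to back) x 400 x 30 mm, hinged at its back edge; moves with it. x: along the lid to the hinge, z: normal of its top, tilted 0 when shut, 0.30 to 0.50 rad at the start. Shut: copier's x -75 mm, 188 mm above the desk. Hinge at copier's x 165, z 158 mm, stiff: it stays at any angle; 1 to 4 N down near this edge shut it
- start_key (a joint): the green start key, a 28 mm round cap with a white diamond, at the right end of the panel; stands 7 mm above the panel; its joint value is the distance it is pressed in: 0 out, 0.005 (its stop) fully in. Sprung: 1.2 N at first touch, 4 N fully in; comes back out when let go.
- start_key_top (a point): centre of the top face of the start key. z = straight up out of the key, x and y as of the copier; it moves down with the key
- stop_key (a joint): the red stop key, a 21 mm round cap with a white square, 60 mm to the left of the start key, 7 mm proud and sprung like it; not to be pressed; its joint value is the distance it is pressed in: 0 out, 0.005 (its stop) fully in
- stop_key_top (a point): centre of the top face of the stop key. z = straight up out of the key, x and y as of the copier; it moves down with the key
- mode_key (a joint): a small grey key, 17 mm round, 48 mm to the right of the power button, 7 mm proud and sprung; not to be pressed; its joint value is the distance it is pressed in: 0 out, 0.005 (its stop) fully in
- paper_key (a joint): a second small grey key, 17 mm round, 90 mm to the right of the power button, 7 mm proud and sprung; not to be pressed; its joint value is the distance it is pressed in: 0 out, 0.005 (its stop) fully in
- eraser: a loose blue eraser, 43 x 18 x 12 mm, lying on the copier's panel between the screen and the stop key; origin at the centre of its underside, x along its length
- mug: a white mug on the desk, 82 mm across, 95 mm high, handle at its y; origin at the centre of its underside
- stapler: a red and dark stapler on the desk, 135 mm long (its x), 36 mm wide, about 58 mm high; origin at the centre of its underside
- glue_stick: a yellow glue stick standing on the desk, 29 mm across, 98 mm high; origin at the centre of its underside
- flask: a white drinking flask standing on the desk, 70 mm across, 215 mm high; origin at the centre of its underside
- pencil_pot: a white square pot with pencils on the desk, 80 x 80 mm, pencils up to 185 mm high; origin at the centre of its underside

How it is judged:
By the outcome, as a careful person would: the job done as asked, in the order asked, and still so for the second after the job is handed in, with the robot touching nothing.
It also fails if it takes over 48 s, if anything falls off the work surface, if the arm or the gripper's body presses on something with over 40 N, if the wrist force passes 120 N, or if a joint passes its speed limit or range.

ROBOT

A 7-joint arm with a two-finger parallel gripper is mounted at the origin on the work surface. World frame = base frame: x ahead of the robot, y to its left, z up, the work surface at z = 0. Lengths are in m, angles in rad, forces in N, time in s.
With the tool pointing down it reaches from about 0.35 to 0.9 m from the base axis. Payload 8.1 kg.
Tool frame: the origin (TCP) lies midway between the tips of the shut fingers; the grasp point (between the pads) lies behind it (arm.tcp_to_grasp is the z of the grasp point in the tool frame, in m); z points along the fingers, y is the line along which they close (so a half turn about z gives the same grasp; the last joint's range is limited). The gripper opens to 92 mm and grips with 3 to 60 N. Pads are 19 mm wide; open, the fingers measure 130 mm over their backs; the gripper's body (75 mm by 190 mm) begins 47 mm behind the grasp point.
Start: joints at [-1.308, 0.434, 0.025, 1.573, -0.012, 1.134, -0.075], TCP at [0.224, 0.584, 0.227] pointing down, gripper open.
Joint ranges: [-2.62, 2.62], [-0.44, 2.09], [-1.27, 1.32], [0.08, 2.57], [-1.32, 4.46], [0.12, 2], [-2.74, 2.74]. Speed limits (rad/s): [2.22, 2.22, 3.01, 3.01, 3.14, 3.14, 3.14].

INTERFACE

Orientations are given as a rotation vector (axis times angle).
In Python, from cell import readout, vision, arm gives the robot as it stands.
- The arm moves only by the tool carry_out, never from a script. Its argument "increments" is one flat list of numbers, 6 for each row, row after row: the shift along the world's x, y, z in mm, then the turn, a rotation vector about the world's x, y, z in rad. In form: [tx, ty, tz, wx, wy, wz, tx, ty, tz, wx, wy, wz, ...]. A call has 1 to 20 rows; each row shifts and turns the commanded pose from where the row before left it; what a row does not reach is not made up. A row lasts 1/8 s, in which the tool goes at most 62.5 mm and 10.7 degrees, less where a joint would pass 70% of its speed; a pose out of reach is approached as far as the arm can. A call with a gripper value outside its range is refused whole. "grip" is the closure, from 0 (fully open) to 1 (shut), set as the call begins (left out, the last holds). The fingers move at their own pace and stop on an object; "newtons" is the grip in N (left out, the last holds). Time passes only in rows, so rows that do not move let the fingers close. It gives the time, the measured TCP pose, the force, the opening and the grip force at its end, in the units of the state.
- readout.observe(): the state, without advancing time (a new reading comes with each control period).
- vision.get_image(name): name is "scene" or "top" or "wrist"; returns the picture (384x512x3 uint8, red, green, blue); there is no depth.
- vision.calibration(name): a dict with "fov_y" (degrees; the focal length in pixels is half the picture's height over the tangent of half this angle, whatever the lens; pixels are square), "cx", "cy" (the principal point, pixels), "k1" (the pictures are not rectified: a ray, as slopes to the right and down, at radius r is drawn at 1 + k1 r^2 times it, then the intrinsics apply), "pose" (4x4, takes a point from camera to world coordinates). Camera axes: x right, y up, looking along -z (the intrinsics and any distortion apply to the point x, -y, -z); pixel columns grow to the right and rows downward; lengths in m; the calibration is good to about 2 mm. A picture is of the moment at which its call begins: read the wrist's pose just before it. calibration takes no time and is no camera call; for the wrist camera it gives the pose at the moment of the call.
- arm.sign_off(): hands the job in; it is judged then, once.
The state is a dict: "clock": time; "joints": joint angles; "dq": joint speeds; "joint_efforts": joint torques, N m; "position": TCP position; "ee_rot": TCP orientation; "force": force on the tool from outside, world axes, zero at the start; "ft_torque": the same for the moment, N m; "width": opening from 0.0 (shut) to 1.0 (fully open); "gripper_force": force on a finger pad.
Only numpy, scipy, OpenCV 4.12 (cv2) and the standard library are available. Lean on these libraries where they do the work, as an engineer would, in place of code of your own. Each camera call takes 0.05 s, during which the arm holds its last target. There are 200 camera calls.

## Working session

There is one attempt and no reset: what is moved stays moved. The work goes in short steps, Python scripts to look and compute and a tool call to move; the robot and the scene stay as the last step left them, time stands still between calls to the robot, and variables do not carry over. Pictures are saved under pics/ and viewed, at most 10 in all, crops included, and the job is handed in when it is done.

Besides the shell and the picture viewer there is one more tool, called after ">>>" as a command line: name --argument value ..., lists and objects as JSON in quotes. carry_out: Moves the arm, as the interface text tells. Its arguments: {"type":"object","properties":{"increments":{"type":"array","items":{"type":"number"}},"grip":{"type":"number"},"newtons":{"type":"number"}},"required":["increments"]}

```bash
mkdir -p pics
cat > h.py <<'E'
import numpy as np, cv2
from cell import readout, vision, arm
def K(c,shape=(384,512)):
    f=shape[0]/2/np.tan(np.radians(c["fov_y"])/2); return f
def ray(c,u,v):
    f=K(c); d=np.array([(u-c["cx"])/f,(v-c["cy"])/f]); s=d.copy()
    for _ in range(30): s=d/(1+c["k1"]*(s@s))
    P=np.array(c["pose"]); return P[:3,3],P[:3,:3]@np.array([s[0],-s[1],-1])
def onz(c,u,v,z):
    o,d=ray(c,u,v); return o+d*(z-o[2])/d[2]
def proj(c,p):
    P=np.array(c["pose"]); q=P[:3,:3].T@(np.array(p)-P[:3,3]); s=np.array([q[0],-q[1]])/-q[2]
    return s*(1+c["k1"]*(s@s))*K(c)+[c["cx"],c["cy"]]
E
python3 - <<'E'
from h import *
for n in ["scene","top"]:
    im=vision.get_image(n); cv2.imwrite(f"pics/{n}0.png",im[:,:,::-1])
    c=vision.calibration(n); print(n,c["fov_y"],c["cx"],c["cy"],c["k1"],np.round(c["pose"],3).tolist())
s=readout.observe(); print(s["clock"],s["position"],s["ee_rot"],s["width"],s["force"],arm.tcp_to_grasp)
E
```

```text
scene 54.47480859355425 249.66358710352895 188.91727926711974 -0.06284904551400496 [[-0.81, -0.335, 0.481, 1.029], [0.587, -0.464, 0.664, 0.722], [0.001, 0.82, 0.573, 0.784], [0.0, 0.0, 0.0, 1.0]]
top 42.42945717056415 243.72062310082444 193.3857838067835 -0.011150418176848054 [[-0.018, 0.989, -0.146, 0.22], [-1.0, -0.019, -0.004, -0.026], [-0.007, 0.146, 0.989, 1.96], [0.0, 0.0, 0.0, 1.0]]
0.1 [0.22345897 0.58320387 0.22601855] [-5.71484191e-01 -3.08907009e+00  2.24380552e-03] 1.004031719824026 [-0.55828707  1.05867983  0.20139744] -0.0188
```

View pics/scene0.png

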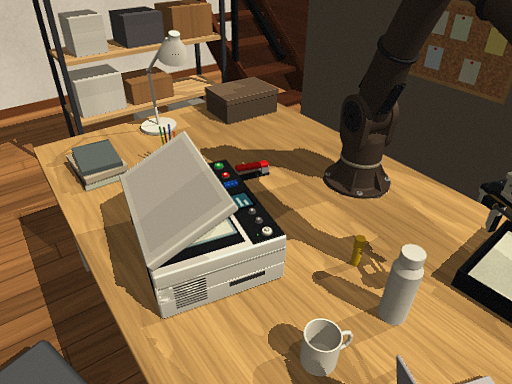

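View pics/top0.png

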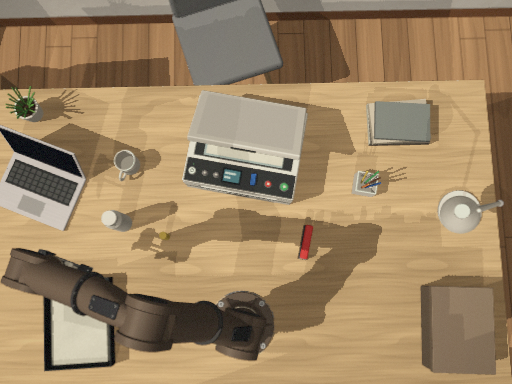

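The scene view shows the copier with its lid open and the panel facing the robot. In the top view, power is near (193,170), start near (284,187), stop near (268,184) and the lid's front edge near (247,148). The flask at (112,220) and the glue stick at (163,236) stand between the arm and the copier.

Run:
```python
from h import *
im=cv2.imread("pics/top0.png"); c=vision.calibration("top")
hsv=cv2.cvtColor(im,cv2.COLOR_BGR2HSV)
def cen(m,x0,x1,y0,y1):
    k=np.zeros_like(m);k[y0:y1,x0:x1]=m[y0:y1,x0:x1]; v,u=np.nonzero(k); return u.mean(),v.mean(),len(u)
g=cen(cv2.inRange(hsv,(45,100,60),(80,255,255)),275,293,178,197)
r=cen(cv2.inRange(hsv,(0,120,80),(8,255,255))|cv2.inRange(hsv,(172,120,80),(180,255,255)),258,276,175,193)
w=cen(cv2.inRange(hsv,(0,0,140),(180,60,255)),189,198,165,176)
G,R,W=[onz(c,q[0],q[1],.165) for q in(g,r,w)]
print(g,r,w);print(G,R,W,np.linalg.norm(W-G),np.linalg.norm(R-G))
d=(W-G)[:2]; yaw=np.arctan2(-d[0],d[1]); print("yaw",yaw)
Rz=np.array([[np.cos(yaw),-np.sin(yaw)],[np.sin(yaw),np.cos(yaw)]])
o=((W+G)/2)[:2]-Rz@[-.128,.005]; print("copier",o)
cv2.imwrite("pics/crop.png",cv2.resize(im[85:205,175:315],None,fx=5,fy=5,interpolation=cv2.INTER_CUBIC))
for n in("top","scene"):
  cc=vision.calibration(n)
  for t in(.3,.4,.5):
    L=[]
    for y in(.2,-.2):
      x=.165-.24*np.cos(t)-.03*np.sin(t); z=.158+.24*np.sin(t)+.03*np.cos(t)
      p=o+Rz@[x,y]; L+=proj(cc,[*p,z]).round(1).tolist()
    print(n,t,L,z,o+Rz@[x,0])
```

```text
(np.float64(283.7307692307692), np.float64(186.34615384615384), 26) (np.float64(267.72), np.float64(183.52), 25) (np.float64(191.7560975609756), np.float64(170.0), 41)
[ 0.50780156 -0.16654648  0.165     ] [ 0.51947434 -0.10800085  0.165     ] [0.57563021 0.17146495 0.165     ] 0.3447498458856929 0.05969794114438626
yaw -0.19803940505053713
copier [ 0.66623029 -0.02762671]
top 0.3 [185.6, 148.8, 297.5, 168.5] 0.2575849442724897 [ 0.59451363 -0.01323535]
top 0.4 [185.1, 145.9, 298.4, 165.8] 0.27909223197416266 [ 0.59981707 -0.01429959]
top 0.5 [184.8, 142.3, 299.3, 162.5] 0.2993896061217199 [ 0.6074005  -0.01582135]
scene 0.3 [251.1, 210.1, 196.8, 137.0] 0.2575849442724897 [ 0.59451363 -0.01323535]
scene 0.4 [249.0, 203.1, 194.6, 131.0] 0.27909223197416266 [ 0.59981707 -0.01429959]
scene 0.5 [245.8, 196.7, 191.6, 125.4] 0.2993896061217199 [ 0.6074005  -0.01582135]
```

View pics/crop.png

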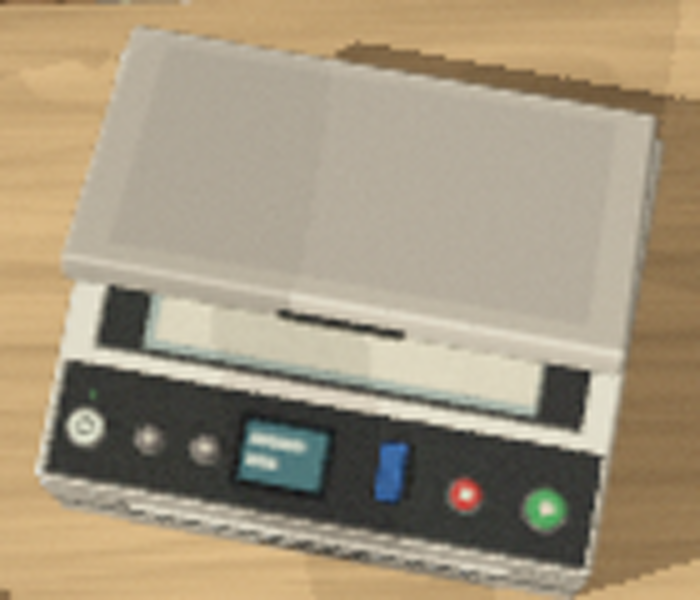

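>>> carry_out --increments '[0,0,40,0,0,0,0,0,45,0,0,0,0,0,45,0,0,0,0,0,40,0,0,0,25,-29,0,0,0,0.012,25,-29,0,0,0,0.012,25,-29,0,0,0,0.012,25,-29,0,0,0,0.012,25,-29,0,0,0,0.012,25,-29,0,0,0,0.012,25,-29,0,0,0,0.012,25,-29,0,0,0,0.012,25,-29,0,0,0,0.012,25,-29,0,0,0,0.012,25,-29,0,0,0,0.012,25,-29,0,0,0,0.012,25,-29,0,0,0,0.012,10,-29,0,0,0,0.012]' --grip 1 --newtons 20

```text
clock: 2.35
position: [0.5595, 0.1763, 0.3959]
ee_rot: [-0.311, -3.125, 0.002]
force: [0.5, -0.1, 0.4]
width: 0.004
gripper_force: 0.0
```

Run:
```python
from h import *
c=vision.calibration("wrist"); im=vision.get_image("wrist"); cv2.imwrite("pics/w1.png",im[:,:,::-1])
import pickle; pickle.dump(c,open("w1.pkl","wb"))
print(c["fov_y"],np.round(c["pose"],3).tolist()); s=readout.observe(); print(s["position"],s["ee_rot"],s["width"],s["clock"],s["joints"])
print(proj(c,[.5756,.1715,.165]),proj(c,[.5078,-.1665,.165]))
```

```text
61.27269146424453 [[0.196, -0.951, -0.239, 0.496], [0.981, 0.19, 0.047, 0.189], [0.001, -0.244, 0.97, 0.553], [0.0, 0.0, 0.0, 1.0]]
[0.56057484 0.17115241 0.39626734] [ 0.31841424  3.12491306 -0.00520225] 0.003222748930039689 2.4 [-0.5899188   0.28470556  0.27874712  1.39485744 -0.07448895  1.47364698
  1.0531613 ]
[254.74334884 176.09015943] [-13.45482819 176.61442213]
```

View pics/w1.png

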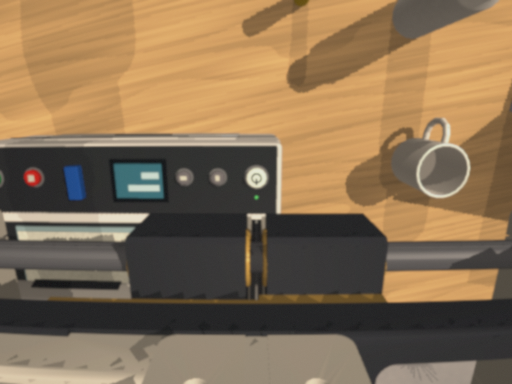

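The wrist view shows power at (256,177), the grey keys at (218,177) and (185,177), the eraser at (75,182) and the red stop key at (33,177). The shut fingers are clear below the row, in the picture's centre.

Run:
```python
from h import *; import pickle
c=pickle.load(open("w1.pkl","rb")); im=cv2.imread("pics/w1.png"); hsv=cv2.cvtColor(im,cv2.COLOR_BGR2HSV)
def cen(m,x0,x1,y0,y1):
    k=np.zeros_like(m);k[y0:y1,x0:x1]=m[y0:y1,x0:x1]; v,u=np.nonzero(k); return (u.min()+u.max())/2,(v.min()+v.max())/2,len(u)
w=cen(cv2.inRange(hsv,(0,0,140),(180,60,255)),244,269,164,190)
r=cen(cv2.inRange(hsv,(0,120,80),(8,255,255))|cv2.inRange(hsv,(172,120,80),(180,255,255)),18,48,160,195)
W,R=onz(c,*w[:2],.165),onz(c,*r[:2],.165); print(w,r,W,R,np.linalg.norm(W-R))
d=(W-R)[:2]; print("start",R[:2]-d/np.linalg.norm(d)*.060,"yaw",np.arctan2(-d[0],d[1]))
T=[.5606,.1712,.3963]; print("tcp px",proj(c,T),proj(c,[.5606,.1712,.42]))
```

```text
(np.float64(256.5), np.float64(177.0), 360) (np.float64(32.0), np.float64(177.5), 210) [0.57713663 0.17338345 0.165     ] [ 0.52155094 -0.10500887  0.165     ] 0.2838873942159727
start [ 0.50980282 -0.16384747] yaw -0.19707511763566646
tcp px [247.1056862  240.09474189] [245.74967368 260.95064425]
```

>>> carry_out --increments '[3,0,-20,0,0,0,3,0,-25,0,0,0,3,0,-25,0,0,0,3,0,-25,0,0,0,3,0,-25,0,0,0,1,0,-25,0,0,0,0,0,-25,0,0,0,0,0,-20,0,0,0,0,0,-10,0,0,0,0,0,0,0,0,0,0,0,0,0,0,0,0,0,0,0,0,0]'

```text
clock: 3.9
position: [0.575, 0.1778, 0.1976]
ee_rot: [0.31, 3.125, 0.001]
force: [-0.0, 0.0, -0.8]
width: 0.006
gripper_force: 0.0
```

Run:
```python
from h import *
s=readout.observe(); print(s["position"],s["ee_rot"],s["force"],s["clock"])
```

```text
[0.57504162 0.17779659 0.19759554] [3.10239751e-01 3.12498916e+00 1.17443628e-03] [-0.00450418  0.00429168 -0.83272129] 3.9
```

>>> carry_out --increments '[1,-3,-10,0,0,0,0,-2,-10,0,0,0,0,0,-7,0,0,0,0,0,-3,0,0,0,0,0,-2,0,0,0,0,0,0,0,0,0,0,0,0,0,0,0]'

```text
clock: 4.78
position: [0.5758, 0.1728, 0.165]
ee_rot: [0.31, 3.126, 0.001]
force: [-0.7, -0.8, -0.1]
width: 0.005
gripper_force: 0.0
```

>>> carry_out --increments '[0,0,-1,0,0,0,0,0,-1,0,0,0,0,0,-1,0,0,0,0,0,0,0,0,0,0,0,0,0,0,0]'

```text
clock: 5.4
position: [0.5758, 0.1728, 0.1618]
ee_rot: [0.31, 3.126, 0.0]
force: [1.5, 0.6, 1.9]
width: 0.004
gripper_force: 0.9
```

>>> carry_out --increments '[0,0,-1,0,0,0,0,0,-1,0,0,0,0,0,-1,0,0,0,0,0,0,0,0,0,0,0,0,0,0,0]'

```text
clock: 6.02
position: [0.5759, 0.1728, 0.1601]
ee_rot: [0.31, 3.125, 0.001]
force: [-3.8, -0.2, 14.7]
width: 0.004
gripper_force: 7.3
```

>>> carry_out --increments '[0,0,5,0,0,0,0,0,25,0,0,0,0,0,40,0,0,0,0,0,40,0,0,0,0,0,40,0,0,0,0,0,40,0,0,0,0,0,40,0,0,0,12,-32,0,0,0,0,12,-32,0,0,0,0,12,-33,0,0,0,0,12,-33,0,0,0,0,12,-33,0,0,0,0,11,-33,0,0,0,0,0,0,0,0,0,0,0,0,0,0,0,0]'

```text
clock: 7.9
position: [0.6463, -0.0227, 0.3882]
ee_rot: [-0.31, -3.125, -0.001]
force: [0.0, -0.2, 0.4]
width: 0.005
gripper_force: 0.0
```

Run:
```python
from h import *
im=vision.get_image("top"); a=cv2.resize(im[80:210,170:320],None,fx=2.6,fy=2.6,interpolation=cv2.INTER_CUBIC)
im=vision.get_image("scene"); b=cv2.resize(im[110:310,100:310],None,fx=1.69,fy=1.69)
h=338; print(a.shape,b.shape)
cv2.imwrite("pics/m2.png",np.hstack([a[:h],b[:h]])[:,:,::-1])
s=readout.observe(); print(s["position"],s["force"])
```

```text
(338, 390, 3) (338, 355, 3)
[ 0.64633914 -0.02191978  0.38848305] [0.11866259 0.01401872 0.52607249]
```

View pics/m2.png

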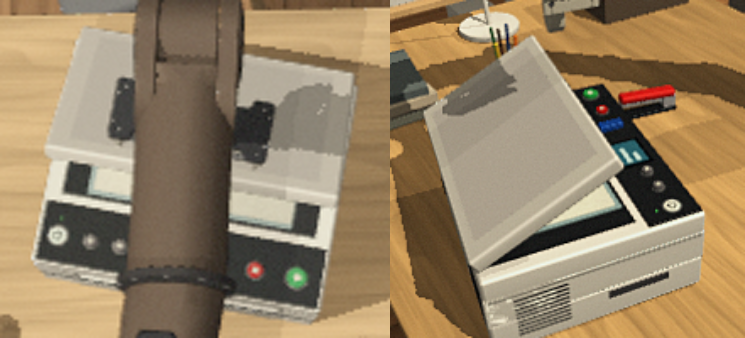

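The top half shows the arm over the lid, with the lid's left front corner at about (188,139) in full-picture pixels. The scene half shows that corner at about (236,206) and the right one at (186,134). The power button looks pressed in.

Run:
```python
from h import *
ct,cs=vision.calibration("top"),vision.calibration("scene")
for a,b in(((188.3,137),(236,205)),((299,157),(185,133))):
    o1,d1=ray(ct,*a);o2,d2=ray(cs,*b)
    t=np.linalg.lstsq(np.c_[d1,-d2],o2-o1,rcond=None)[0]; p,q=o1+d1*t[0],o2+d2*t[1]
    m=(p+q)/2; r=m[:2]-[.6666,-.0265]; print(m,(p-q)*1e3,"copier",r@[.980,-.197],r@[.197,.980])
print(proj(cs,[.5765,.1725,.161]),proj(cs,[.509,-.165,.165]),proj(cs,[.646,-.022,.388]))
```

```text
[0.66903575 0.17137941 0.28104615] [ 2.37701157 -1.93818826  0.41033379] copier -0.03659520490513796 0.19440166381249413
[ 0.59140752 -0.21361122  0.28009174] [ 0.01314973 -0.00821114  0.00382204] copier -0.03682772058845161 -0.19818191453632625
[266.98234979 229.91632126] [218.52551463 164.17939847] [197.66312505 127.38956927]
```

>>> carry_out --increments '[0,0,-25,0,0,0,0,0,-30,0,0,0,0,0,-30,0,0,0,0,0,-15,0,0,0,0,0,-8,0,0,0,-1,0,-5,0,0,0,-1,0,-5,0,0,0,-1,1,-5,0,0,0,-1,0,-5,0,0,0,-1,0,-5,0,0,0]'

```text
clock: 9.25
position: [0.6415, -0.0223, 0.2555]
ee_rot: [0.31, 3.126, 0.0]
force: [-1.2, -0.1, 2.3]
width: 0.006
gripper_force: 0.7
```

Contact is made at about 2.3 N, so I keep pushing down.

>>> carry_out --increments '[-1,0,-6,0,0,0,-1,0,-6,0,0,0,-1,1,-6,0,0,0,-1,0,-6,0,0,0,-1,0,-6,0,0,0,-1,1,-6,0,0,0,-1,0,-6,0,0,0,-1,0,-6,0,0,0,-1,0,-6,0,0,0,-1,0,-5,0,0,0,0,0,-3,0,0,0,0,0,0,0,0,0]'

```text
clock: 10.75
position: [0.6315, -0.0205, 0.1934]
ee_rot: [-0.31, -3.126, 0.0]
force: [0.1, -0.5, 0.1]
width: 0.001
gripper_force: 0.0
```

>>> carry_out --increments '[0,0,-2,0,0,0,0,0,-2,0,0,0,0,0,-1,0,0,0,0,0,-1,0,0,0,0,0,-1,0,0,0,0,0,0,0,0,0,0,0,0,0,0,0]'

```text
clock: 11.62
position: [0.6316, -0.0204, 0.1883]
ee_rot: [0.31, 3.125, 0.001]
force: [-5.5, 1.2, 14.4]
width: 0.006
gripper_force: 6.9
```

>>> carry_out --increments '[0,0,5,0,0,0,0,0,25,0,0,0,0,0,32,0,0,0,-15,-18,0,0,0,0,-15,-18,0,0,0,0,-15,-18,0,0,0,0,-16,-18,0,0,0,0,-16,-18,0,0,0,0,-16,-18,0,0,0,0,-15,-18,0,0,0,0,-15,-19,0,0,0,0,0,0,0,0,0,0,0,0,-30,0,0,0,0,0,-25,0,0,0,0,0,-10,0,0,0,0,0,0,0,0,0,0,0,0,0,0,0]'

```text
clock: 13.75
position: [0.5093, -0.1654, 0.1846]
ee_rot: [0.31, 3.125, -0.0]
force: [-0.2, 0.2, -0.5]
width: 0.004
gripper_force: 0.0
```

Run:
```python
from h import *
c=vision.calibration("wrist"); im=vision.get_image("wrist").copy(); top=vision.get_image("scene")[110:310,100:310]
u=proj(c,readout.observe()["position"]); print(u, readout.observe()["position"])
t=cv2.resize(top,None,fx=1.34,fy=1.34*1.433)[:384]
cv2.imwrite("pics/m3.png",np.hstack([im,t])[:,:,::-1])
```

```text
[256.17232116 235.8352456 ] [ 0.50919238 -0.16545836  0.18462404]
```

View pics/m3.png

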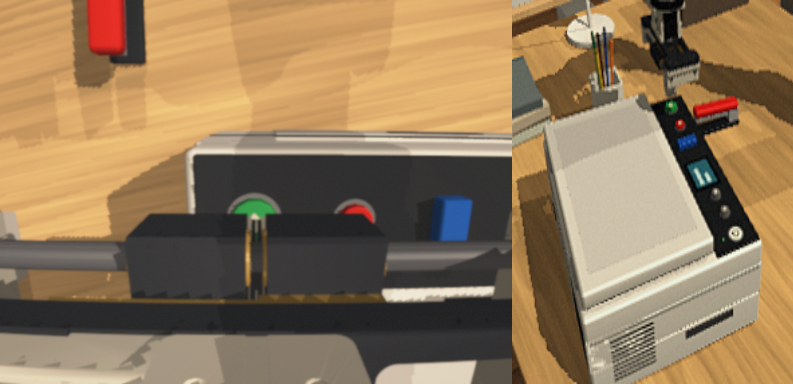

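The left half shows the fingertips centred on the green key (255,214), well clear of the stop key at (355,214). The right half shows the lid shut flat and the power button in.

>>> carry_out --increments '[0,0,-10,0,0,0,0,0,-6,0,0,0,0,0,-3,0,0,0,0,0,-2,0,0,0,0,0,-1,0,0,0,0,0,-1,0,0,0,0,0,-1,0,0,0,0,0,0,0,0,0,0,0,0,0,0,0]'

```text
clock: 14.98
position: [0.5085, -0.1653, 0.1603]
ee_rot: [0.31, 3.126, 0.0]
force: [-4.5, 2.1, 8.9]
width: 0.005
gripper_force: 4.5
```

>>> carry_out --increments '[0,0,-1,0,0,0,0,0,0,0,0,0,0,0,0,0,0,0]'

```text
clock: 15.35
position: [0.5085, -0.1653, 0.1601]
ee_rot: [0.311, 3.126, 0.001]
force: [-8.0, 3.1, 19.1]
width: 0.007
gripper_force: 9.3
```

>>> carry_out --increments '[0,0,3,0,0,0,0,0,5,0,0,0,0,0,25,0,0,0,0,0,40,0,0,0,0,0,40,0,0,0,0,0,40,0,0,0,-20,0,30,0,0,0,-30,0,0,0,0,0,-30,0,0,0,0,0,0,0,0,0,0,0,0,0,0,0,0,0,0,0,0,0,0,0]'

```text
clock: 16.85
position: [0.4294, -0.1652, 0.3416]
ee_rot: [0.31, 3.126, -0.0]
force: [-0.2, -1.2, -0.5]
width: 0.004
gripper_force: 0.0
```

Run:
```python
from h import *
im=vision.get_image("wrist"); t=vision.get_image("scene")[110:310,100:310]
cv2.imwrite("pics/m4.png",np.hstack([im,cv2.resize(t,None,fx=1.34,fy=1.92)])[:,:,::-1])
```

```text
(no output)
```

View pics/m4.png

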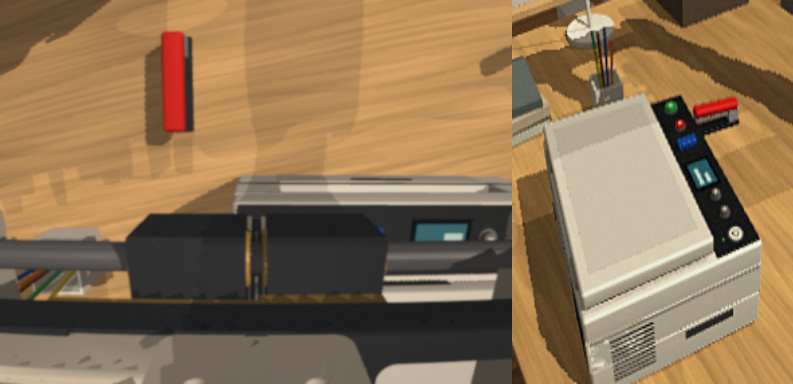

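The scene half shows the lid shut, the power button in, and the green key and eraser (687,142) in place. The arm is clear of everything.

```bash
python3 -c "
from cell import arm; print(arm.sign_off())"
```

```text
the job is handed in; nothing more can be done
None
```

The job is handed in: power button pressed to its stop, lid shut, then start key pressed to its stop and released, in that order by about 17 s; no other key looked pressed and nothing else looked moved, though the verdict was not shown.

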